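Flip the hinged routing template over to the second blank and lock it down

ROBOT

A 6-joint arm with a two-finger parallel gripper is mounted at the origin on a cart in front of the work surface, level with it; the furniture and walls round the work are solid. World frame = base frame: x ahead of the robot, y to its left, z up, the work surface at z = 0. Lengths are in m, angles in rad, forces in N, time in s.
With the tool pointing down it reaches from about 0.225 to 0.875 m from the base axis. Payload 3.4 kg.
Tool frame: the origin (TCP) lies midway between the tips of the shut fingers; the grasp point (between the pads) lies 19 mm behind it (manip.grip_point_offset is the distance from the TCP to the grasp point, in m); z points along the fingers, y is the line along which they close (so a half turn about z gives the same grasp; the last joint's range is limited). The gripper opens to 85 mm and grips with 20 to 120 N. Pads are 22 mm wide; open, the fingers measure 114 mm over their backs; the gripper's body (76 mm by 85 mm) begins 54 mm behind the grasp point. The pads swing forward as they close: fully open they stand 13 mm farther back than shut.
Start: joints at [-1.246, 0.276, 1.505, -0, 1.361, -0.121], TCP at [0.248, -0.519, 0.231] pointing down, gripper open.
Joint ranges: [-2.89, 2.89], [-0.75, 2.08], [0.22, 2.7], [-1.18, 4.32], [0.11, 2.71], [-2.7, 2.7]. Speed limits (rad/s): [2.57, 2.57, 3.14, 3.14, 3.14, 3.14].

INTERFACE

Orientations are given as a unit quaternion [w, x, y, z].
In Python, from rig import manip gives the robot as it stands.
- The arm moves only by the shell command python3 -m handwheel 'ROWS' [FORCE]. ROWS is JSON, a list of rows, each an object with "translation": the shift along the tool's x, y, z in m, a list of three; "angular": the turn, a rotation vector about the tool's x, y, z in degrees, a list of three; "hand": the closure, from 0 (fully open) to 1 (shut). A call has 1 to 10 rows; each row shifts and turns the commanded pose from where the row before left it, along the tool's axes as they then stand; what a row does not reach is not made up. A row lasts 1/12 s, in which the tool goes at most 41.7 mm and 7.16 degrees, less where a joint would pass 70% of its speed; a pose out of reach is approached as far as the arm can. A call with a gripper value outside its range is refused whole. The fingers move at their own pace and stop on an object; FORCE is the grip in N (left out, the last holds). Time passes only in rows, so rows that do not move let the fingers close. It gives the time, the measured TCP pose, the force, the opening and the grip force at its end, in the units of the state.
- manip.get_state(): the state, without advancing time (a new reading comes with each control period).
- manip.get_image(name): name is "side" or "top"; returns the picture (400x640x3 uint8, red, green, blue); there is no depth.
- manip.camera_info(name): a dict with "camera_matrix" (3x3 intrinsics, pixels), "k1" (the pictures are not rectified: a ray, as slopes to the right and down, at radius r is drawn at 1 + k1 r^2 times it, then the intrinsics apply), "eye" and "orientation" of the camera in the world. Camera axes: x right, y down, z forward; pixel columns grow to the right and rows downward; lengths in m; the calibration is good to about 2 mm. A picture is of the moment at which its call begins. camera_info takes no time and is no camera call.
- manip.sign_off(): hands the job in; it is judged then, once.
The state is a dict: "clock": time; "qpos": joint angles; "qd": joint speeds; "effort": joint torques, N m; "position": TCP position; "ee_rot": TCP orientation; "contact_force": force on the tool from outside, world axes, zero at the start; "moment": the same for the moment, N m; "width": finger opening in m; "gripper_force": force on a finger pad.
Only numpy, scipy, OpenCV 4.12 (cv2) and the standard library are available. Lean on these libraries where they do the work, as an engineer would, in place of code of your own. Each camera call takes 0.05 s, during which the arm holds its last target. There are 200 camera calls.

TASK

The right-hand maple blank in the two-sided routing jig is done, so set the jig up for the left-hand one: with a fingertip push the right turn-button fully clear of the hinged metal template, flip the template over its spine until it lies flat over the left blank, then push the left turn-button back square across the template's front edge to lock it down. Work gently by pushing only: grip or pinch nothing, do not let the template slam down, leave both blanks lying in the jig and leave the tools around it alone.

Things in the scene. Friction and masses are not known exactly. Their poses are not given: they have to be found in the camera images.
- jig: Two-sided routing jig, fixed to the worktop. Origin: under the spine's middle, on the worktop. x runs along the spine away from the robot, y to the left, z up. Plywood base 15 mm thick, x -132 to +93, y -88 to +88 mm. Left and right of the 23 mm wide spine a bay holds a maple blank. In front of each bay a block (x -122 to -82, |y| 24 to 68, top z 53 mm) carries a turn-button.
- hinge_axis (a point): Middle of the template's hinge axis, which runs along the jig's x on top of the spine, from x -80 to +80 mm at y 0, 50 mm above the worktop; knuckles 7 mm thick. Axes as the jig's.
- template (a joint): Hinge angle of the template: 0 = flat to the right (-y of the jig), pi/2 = upright, pi = flat to the left; stops at 0 and pi. Starts at 0. The hinge is stiff: the plate (0.15 to 0.23 kg) stays wherever it is left; raising it at the free edge takes about 3 N, laying it down about 1 to 2 N. A button lying over the plate really holds it down.
- template_edge (a point): Middle of the template's rolled free edge (8 mm thick), 116 mm from the hinge axis. The template is a 4 mm aluminium plate, 160 mm along the spine, with a 70 x 28 mm window 21 to 49 mm from the axis. Flat, its faces are 48 and 52 mm above the worktop, it overhangs the base by 28 mm, and a fingertip has room below the overhang.
- button_right (a joint): Angle of the right turn-button. 0: points to +x of the jig, over the template's front edge (locked; a stop). Grows as its tip swings outward, to the right (-y), up to 1.8; from about 1.2 on it is clear of the template. Takes about 1.5 N at the tip and stays where it is left. Starts at 0 to 0.3.
- right_pivot (a point): Pivot of the right turn-button, mid-height, fixed in the jig at (-102, -45, 61) mm, 22 mm from the template's front edge. The button is a wooden bar 18 mm wide, 54 to 68 mm above the worktop (screw head to 71), round ends, 40 mm from pivot to tip end, 19 mm to tail end. Site x axis: pivot to tip. A brass stop pin (top 58 mm up) stands on the outer side of the tail.
- right_tip (a point): Centre of the rounded tip of the right turn-button, 31 mm from its pivot, mid-height.
- button_left (a joint): Angle of the left turn-button, mirror image of the right one. 0: points to +x of the jig, across the template's front edge once that lies to the left (locked; a stop). Grows as its tip swings outward, to the left (+y), up to 1.8. Starts open, at 1.25 to 1.65; takes about 1.5 N at the tip and stays where it is left.
- left_pivot (a point): Pivot of the left turn-button, mid-height, fixed in the jig at (-102, +45, 61) mm; the same bar and stop pin as on the right, mirrored. Site x axis: pivot to tip.
- left_tip (a point): Centre of the rounded tip of the left turn-button, 31 mm from its pivot, mid-height.
- blank_right: Loose maple blank, 45 x 130 x 32 mm, lying in the right bay under the template, its top 47 mm above the worktop. Origin: centre of its underside. Stays there.
- blank_left: Loose maple blank, 45 x 130 x 32 mm, lying in the left bay, its top 47 mm above the worktop. Origin: centre of its underside. Stays there.
- sanding_block: Cork sanding block 59 x 112 x 34 mm, loose, left of the jig; origin centre of underside. To be left alone.
- glue_bottle: Upright glue bottle 44 x 62 x 208 mm, loose, left of the jig; origin centre of underside. To be left alone.
- tape_measure: Tape measure 35 x 80 x 68 mm, loose, left of the jig; origin centre of underside. To be left alone.
- pencil: Flat carpenter's pencil 15 x 180 x 8 mm, loose, in front and left of the jig; origin centre of underside. To be left alone.
Mind the look-alikes: they are no part of the job. What is shaped like the blank_right but black is not meant.

How it is judged:
On the way, in this order (a step that is already met when the one before it is completed fails the run):
1. the right turn-button is pushed clear while the template still lies on the right (value of joint button_right above 1.15 rad and value of joint template below 0.1 rad), for 0.1 s.
2. the template stands past upright, on its way over the spine (value of joint template above 1.7 rad), for 0.05 s.
3. the template lies flat on the left with the left turn-button not yet over it (value of joint template above 3.05 rad and value of joint button_left above 1 rad), for 0.1 s.
4. the left turn-button is across the template's edge (value of joint template above 3.05 rad and value of joint button_left below 0.35 rad), for 0.2 s.
At the end, for the whole second after the job is handed in: The template lies flat over the left blank (within 0.09 rad, about 10 mm at its free edge), the left turn-button points across its front edge within 0.35 rad (20 degrees) of square, all at rest; both blanks lie in their bays and the four loose tools are within 20 mm of where they were (all of step 4 and velocity of joint each of template, button_left below 0.1 rad/s and z of each of blank_right, blank_left in the frame of jig below 0.02 m and distance of each of blank_right, blank_left, sanding_block, glue_bottle, tape_measure, pencil from where it was at the start of the episode below 0.02 m); the robot touches nothing.
It fails at once if the template is slammed: it turns faster than 4 rad/s in the last part of its way down on the left (value of joint template above 2.7 rad and velocity of joint template above 4 rad/s).
It fails at once if the template is pinched or pushed with more than 35 N (contact force between the fingers and template above 35 N).
It fails at once if a turn-button is pinched or pushed with more than 35 N (contact force between the fingers and button_right above 35 N or contact force between the fingers and button_left above 35 N).
It fails at once if a blank is lifted or shifted by more than 20 mm (distance of any of blank_right, blank_left from where it was at the start of the episode above 0.02 m).
It fails at once if the sanding block, glue bottle, tape measure or pencil is lifted or shifted by more than 20 mm (distance of any of sanding_block, glue_bottle, tape_measure, pencil from where it was at the start of the episode above 0.02 m).
It also fails if it takes over 54 s, if anything falls off the work surface, if the arm or the gripper's body presses on something with over 40 N, if the wrist force passes 120 N, or if a joint passes its speed limit or range.

## Working session

There is one attempt and no reset: what is moved stays moved. The work goes in short steps, Python scripts to look and compute and a shell command to move; the robot and the scene stay as the last step left them, time stands still between calls to the robot, and variables do not carry over. Pictures are saved under pics/ and viewed, at most 10 in all, crops included, and the job is handed in when it is done.

```bash
ls; mkdir -p pics; python3 - <<'E'
from rig import manip
import cv2
for n in("top","side"):
    c=manip.camera_info(n);print(n,c)
    cv2.imwrite(f"pics/{n}0.png",manip.get_image(n)[:,:,::-1])
print(manip.get_state())
E
```

```text
pics
top {'camera_matrix': array([[386.2854181 ,   0.        , 323.71617932],
       [  0.        , 386.2854181 , 193.43428876],
       [  0.        ,   0.        ,   1.        ]]), 'k1': -0.04991578558120639, 'eye': array([0.34448691, 0.05397182, 0.93031911]), 'orientation': array([-0.0832364 ,  0.70928349, -0.69495108,  0.08385481])}
side {'camera_matrix': array([[374.61631289,   0.        , 319.29883332],
       [  0.        , 374.61631289, 195.01771632],
       [  0.        ,   0.        ,   1.        ]]), 'k1': -0.05977656712306614, 'eye': array([ 0.45174424, -0.66493516,  0.53450173]), 'orientation': array([-0.46725708,  0.88105367, -0.06633539,  0.03185705])}
{'clock': 0.1, 'qpos': array([-1.24600833e+00,  2.76541898e-01,  1.50596763e+00,  2.11292447e-05,
        1.36069872e+00, -1.20980406e-01]), 'qd': array([-0.00076772, -0.0002215 , -0.00195792, -0.00016717,  0.00122782,
        0.00018754]), 'effort': array([ 8.55378621e-04, -4.17702556e+01, -2.46405137e+01, -2.59751632e-04,
        5.86350186e-03,  1.06985925e-05]), 'position': array([ 0.2477801 , -0.51837714,  0.23053592]), 'ee_rot': array([-8.04655294e-04,  9.75264143e-01,  2.21041168e-01, -7.18980436e-05]), 'contact_force': array([-0.03259874,  0.78635382, -0.18425185]), 'moment': array([-0.00780324, -0.01861006, -0.00321606]), 'gripper_force': 0.0, 'width': 0.08547932336140893}
```

View pics/top0.png

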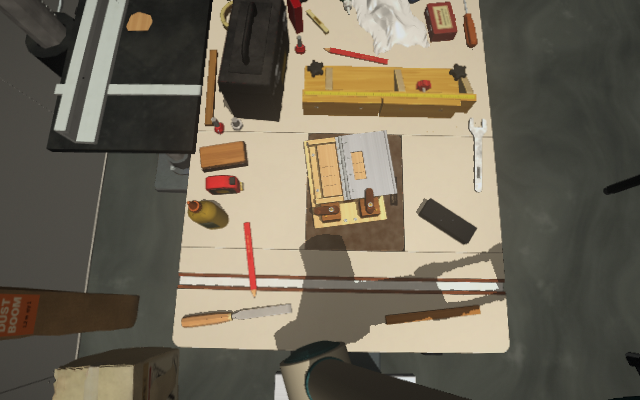

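View pics/side0.png

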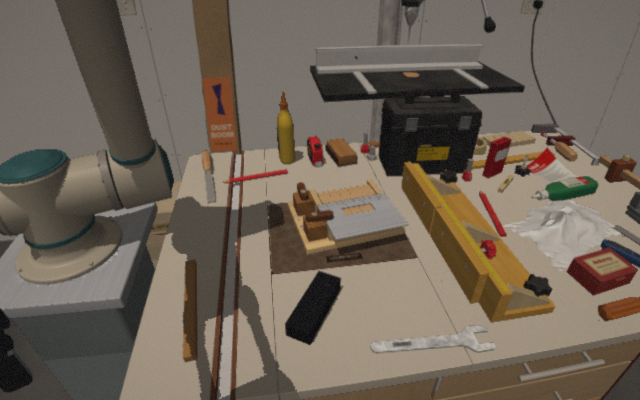

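The top view shows the jig around (350,180), with the template on the right (~(368,165)), the right button at (369,203) and the left button at (327,211), open. The bottle, tape and cork block are on the left at (207,213), (224,184) and (223,156), and the pencil is at (250,260). Next I'll zoom in.

```bash
python3 - <<'E'
import cv2
im=cv2.imread("pics/top0.png")[120:240,290:410]
cv2.imwrite("pics/c1.png",cv2.resize(im,None,fx=5,fy=5,interpolation=cv2.INTER_CUBIC))
E
```

```text
(no output)
```

View pics/c1.png

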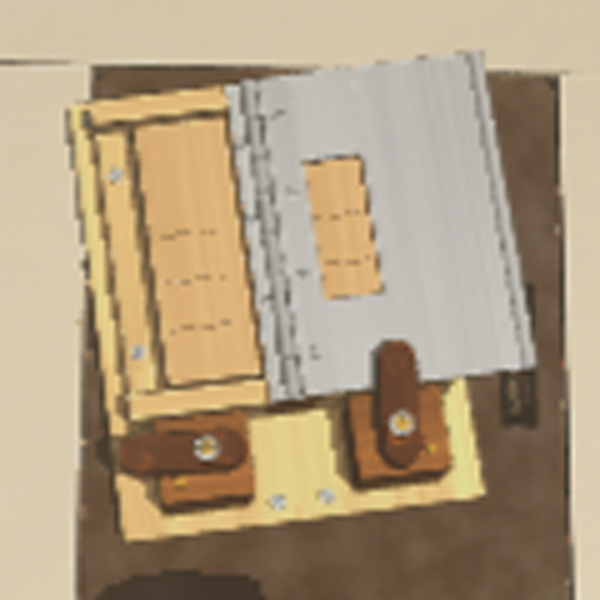

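The crop shows the screw heads at crop (402,423) and (207,447). The template's free-edge corners are at (482,52) and (535,368), and the hinge ends are at about (250,82) and (290,400).

```bash
cat > h.py <<'E'
import numpy as np, cv2
from rig import manip
from scipy.spatial.transform import Rotation as R
def q(a): return R.from_quat(np.roll(a,-1))
def ray(n,px):
    c=manip.camera_info(n);K=c["camera_matrix"]
    p=cv2.undistortPoints(np.array([[px]],float),K,np.array([c["k1"],0,0,0,0.]))[0,0]
    return c["eye"],q(c["orientation"]).apply([p[0],p[1],1])
def onz(n,px,z):
    e,d=ray(n,px); return e+d*(z-e[2])/d[2]
def proj(n,P):
    c=manip.camera_info(n);p=q(c["orientation"]).inv().apply(np.asarray(P)-c["eye"])
    s=p[:2]/p[2];s=s*(1+c["k1"]*(s@s));K=c["camera_matrix"];return K[:2,:2]@s+K[:2,2]
E
python3 - <<'E'
from h import *
C=lambda u,v:(290+u/5-.4,120+v/5-.4)
pts={'rp':(402,423,.071,-.102,-.045),'lp':(207,447,.071,-.102,.045),'ff':(482,52,.052,.08,-.118),'fn':(535,368,.052,-.08,-.118),'hf':(250,82,.0535,.08,0),'hn':(290,400,.0535,-.08,0)}
A=[];B=[]
for k,(u,v,z,x,y) in pts.items():
    P=onz("top",C(u,v),z);print(k,P.round(4));A.append([x,y]);B.append(P[:2])
A=np.array(A);B=np.array(B);a=A-A.mean(0);b=B-B.mean(0)
th=np.arctan2((a[:,0]*b[:,1]-a[:,1]*b[:,0]).sum(),(a*b).sum())
Rm=np.array([[np.cos(th),-np.sin(th)],[np.sin(th),np.cos(th)]])
t=B.mean(0)-Rm@A.mean(0);print("th",th,np.degrees(th),"org",t,"res",(B-A@Rm.T-t).round(4))
T=lambda x,y:Rm@[x,y]+t
for n,u,v,pv in(("rtip",395,350,(-.102,-.045)),("ltip",128,455,(-.102,.045))):
    P=onz("top",C(u,v),.066)[:2];j=Rm.T@(P-t);print(n,P,j,np.arctan2(j[1]-pv[1],j[0]-pv[0]))
for n in("rp","lp"): pass
print("side proj rpivot,lpivot,edge mid",[proj("side",[*T(x,y),z]).round(1) for x,y,z in((-.102,-.045,.071),(-.102,.045,.071),(.08,-.118,.052),(-.08,-.118,.052))])
s=manip.get_state();print(q(s["ee_rot"]).as_matrix().round(3))
E
```

```text
rp [ 0.5289 -0.0505  0.071 ]
lp [0.516  0.0381 0.071 ]
ff [ 0.7191 -0.0936  0.052 ]
fn [ 0.5606 -0.1155  0.052 ]
hf [0.7002 0.0197 0.0535]
hn [ 5.425e-01 -5.000e-04  5.350e-02]
th 0.14762155652844944 8.458092154232057 org [0.62240106 0.01017858] res [[ 0.0008 -0.0012]
 [ 0.0011 -0.0016]
 [ 0.0002  0.0011]
 [-0.      0.0028]
 [-0.0013 -0.0022]
 [-0.0007  0.0011]]
rtip [ 0.56438562 -0.04813862] [-0.06596208 -0.04914967] -0.11464241929368574
ltip [0.51250681 0.07391497] [-0.09932428  0.07920708] 1.4927339051887965
side proj rpivot,lpivot,edge mid [array([313.5, 212.2]), array([302.4, 189.4]), array([408.3, 224.1]), array([334.8, 239.4])]
[[ 0.902  0.431 -0.   ]
 [ 0.431 -0.902  0.002]
 [ 0.    -0.002 -1.   ]]
```

```bash
cat >> h.py <<'E'
TH=0.14762; O=np.array([.6224,.0102,0])
J=R.from_euler('z',TH)
def where():
    s=manip.get_state();M=(J.inv()*q(s["ee_rot"])).as_matrix()
    print("t",round(s["clock"],2),"jig TCP mm",(J.inv().apply(s["position"]-O)*1000).round(1),"F(jig)",J.inv().apply(s["contact_force"]).round(1),"w",round(s["width"],3),"q",s["qpos"].round(2),"\ntool x,y,z in jig",M.T.round(3).tolist())
if __name__=="__main__": where()
E
python3 -m handwheel '[{"translation":[0,0,0],"angular":[0,0,5.7],"hand":1},{"translation":[0,0,0],"angular":[0,0,5.7],"hand":1},{"translation":[0,0,0],"angular":[0,0,5.7],"hand":1},{"translation":[0.025,-0.0305,0],"angular":[0,0,0],"hand":1},{"translation":[0.025,-0.0305,0],"angular":[0,0,0],"hand":1},{"translation":[0.025,-0.0305,0],"angular":[0,0,0],"hand":1},{"translation":[0.025,-0.0305,0],"angular":[0,0,0],"hand":1},{"translation":[0.025,-0.0305,0],"angular":[0,0,0],"hand":1},{"translation":[0.025,-0.0305,0],"angular":[0,0,0],"hand":1},{"translation":[0.025,-0.0305,0],"angular":[0,0,0],"hand":1}]' 20
python3 h.py
```

```text
clock: 0.93
position: [0.39, -0.28, 0.2311]
ee_rot: [-0.0, 0.997, 0.073, -0.0]
contact_force: [1.3, -0.1, -0.7]
width: -0.0001
gripper_force: 0.0
t 0.93 jig TCP mm [-272.5 -252.9  231.1] F(jig) [ 1.2 -0.3 -0.7] w -0.0 q [-0.77  0.13  1.69  0.    1.31  0.66] 
tool x,y,z in jig [[1.0, -0.001, -0.0], [-0.001, -1.0, -0.0], [-0.0, 0.0, -1.0]]
```

```bash
python3 -m handwheel '[{"translation":[0.0247,-0.0301,0],"angular":[0,0,0],"hand":1},{"translation":[0.0247,-0.0301,0],"angular":[0,0,0],"hand":1},{"translation":[0.0247,-0.0301,0],"angular":[0,0,0],"hand":1},{"translation":[0.0247,-0.0301,0],"angular":[0,0,0],"hand":1},{"translation":[0.0247,-0.0301,0.01],"angular":[0,0,0],"hand":1},{"translation":[0.0247,-0.0301,0.02],"angular":[0,0,0],"hand":1},{"translation":[0.0247,-0.0301,0.02],"angular":[0,0,0],"hand":1},{"translation":[0.0247,-0.0301,0.02],"angular":[0,0,0],"hand":1},{"translation":[0,0,0.02],"angular":[0,0,0],"hand":1},{"translation":[0,0,0.02],"angular":[0,0,0],"hand":1}]'
python3 h.py; python3 - <<'E'
from h import *
a=manip.get_image("top")[120:260,290:410,::-1];b=manip.get_image("side")[150:270,240:420,::-1]
cv2.imwrite("pics/c2.png",np.hstack([cv2.resize(a,(420,490)),cv2.resize(b,(378,490*1))[:, :378]]))
cv2.imwrite("pics/c2.png",np.hstack([cv2.resize(a,(300,350)),cv2.resize(b,(500,350))]))
E
```

```text
clock: 1.77
position: [0.5476, -0.0173, 0.1228]
ee_rot: [-0.0, 0.997, 0.076, -0.0]
contact_force: [0.6, -0.1, -0.1]
width: -0.0001
gripper_force: 0.0
t 1.77 jig TCP mm [-78.  -16.2 122.8] F(jig) [ 0.6 -0.2 -0.1] w -0.0 q [-0.16  0.32  1.73  0.    1.09  1.26] 
tool x,y,z in jig [[1.0, 0.004, -0.0], [0.004, -1.0, -0.0], [-0.0, 0.0, -1.0]]
```

View pics/c2.png

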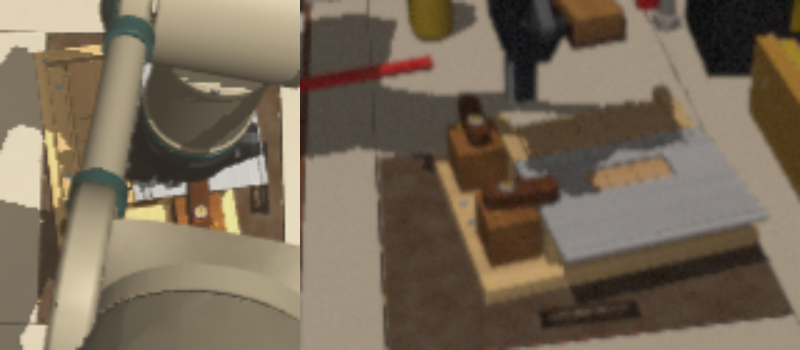

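The side crop shows the shut fingertips hanging over the template behind the right button (tip at crop (520,100)). The button is still over the front edge. I'll descend and push it.

```bash
python3 -m handwheel '[{"translation":[0.003,0,0.02],"angular":[0,0,0],"hand":1},{"translation":[0,0,0.02],"angular":[0,0,0],"hand":1},{"translation":[0,0,0.021],"angular":[0,0,0],"hand":1},{"translation":[0,0,0],"angular":[0,0,0],"hand":1},{"translation":[0,0.007,0],"angular":[0,0,0],"hand":1},{"translation":[0,0.006,0],"angular":[0,0,0],"hand":1},{"translation":[0,0.005,0],"angular":[0,0,0],"hand":1},{"translation":[0,0.005,0],"angular":[0,0,0],"hand":1}]'
python3 h.py
python3 -m handwheel '[{"translation":[0,0.006,0],"angular":[0,0,0],"hand":1},{"translation":[0,0.006,0],"angular":[0,0,0],"hand":1},{"translation":[0,0.006,0],"angular":[0,0,0],"hand":1},{"translation":[0,0.006,0],"angular":[0,0,0],"hand":1}]'
python3 h.py
```

```text
clock: 2.53
position: [0.5552, -0.0424, 0.0649]
ee_rot: [-0.0, 0.997, 0.073, 0.002]
contact_force: [2.0, 2.7, -0.9]
width: -0.0003
gripper_force: 1.5
t 2.53 jig TCP mm [-74.2 -42.2  64.9] F(jig) [ 2.4  2.3 -0.9] w -0.0 q [-0.2   0.39  1.79  0.    0.96  1.22] 
tool x,y,z in jig [[1.0, -0.001, 0.005], [-0.001, -1.0, 0.0], [0.005, -0.0, -1.0]]
clock: 2.87
position: [0.5569, -0.0666, 0.0634]
ee_rot: [0.0, 0.997, 0.074, 0.0]
contact_force: [1.1, 1.2, 0.3]
width: 0.0002
gripper_force: 0.6
t 2.87 jig TCP mm [-76.1 -66.3  63.4] F(jig) [1.2 1.1 0.3] w 0.0 q [-0.24  0.4   1.78 -0.    0.97  1.18] 
tool x,y,z in jig [[1.0, -0.0, 0.0], [-0.0, -1.0, 0.001], [0.0, -0.001, -1.0]]
```

```bash
python3 -m handwheel '[{"translation":[-0.002,0.002,0.002],"angular":[0,0,0],"hand":1},{"translation":[-0.003,0.001,0.001],"angular":[0,0,0],"hand":1},{"translation":[-0.003,0,0],"angular":[0,0,0],"hand":1},{"translation":[-0.003,0,0],"angular":[0,0,0],"hand":1},{"translation":[0,0,0],"angular":[0,0,0],"hand":1},{"translation":[0.005,0,0],"angular":[0,0,0],"hand":1},{"translation":[0,0,-0.03],"angular":[0,0,0],"hand":1},{"translation":[0,0,-0.03],"angular":[0,0,0],"hand":1},{"translation":[0,0,-0.03],"angular":[0,0,0],"hand":1}]'
python3 h.py; python3 - <<'E'
from h import *
b=manip.get_image("side")[150:270,240:420,::-1]
cv2.imwrite("pics/c3.png",cv2.resize(b,(600,400)))
E
```

```text
clock: 3.62
position: [0.5492, -0.0685, 0.1501]
ee_rot: [-0.001, 0.997, 0.074, -0.003]
contact_force: [0.5, -0.2, -0.8]
width: 0.0
gripper_force: 0.0
t 3.62 jig TCP mm [-84.  -67.1 150.1] F(jig) [ 0.4 -0.3 -0.8] w 0.0 q [-0.25  0.3   1.68  0.    1.17  1.17] 
tool x,y,z in jig [[1.0, 0.0, -0.005], [0.0, -1.0, -0.002], [-0.005, 0.002, -1.0]]
```

View pics/c3.png

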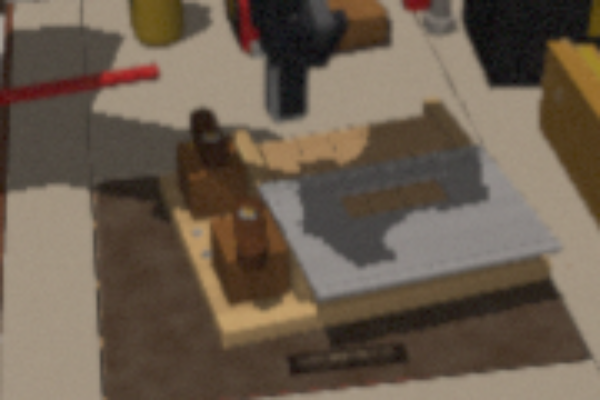

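The side crop shows the right button swung outward (tip towards the camera, about crop (248,240)), clear of the plate, which still lies flat. Next I'll move to the right side and tilt the tool.

```bash
python3 -m handwheel '[{"translation":[0.021,0.033,-0.01],"angular":[0,0,0],"hand":1},{"translation":[0.021,0.033,-0.01],"angular":[0,0,0],"hand":1},{"translation":[0.021,0.033,-0.01],"angular":[0,0,0],"hand":1},{"translation":[0.021,0.034,-0.01],"angular":[0,0,0],"hand":1},{"translation":[0,0,0],"angular":[6,0,0],"hand":1},{"translation":[0,0,0],"angular":[6,0,0],"hand":1},{"translation":[0,0,0],"angular":[6,0,0],"hand":1},{"translation":[0,0,0],"angular":[6,0,0],"hand":1},{"translation":[0,0,0],"angular":[6,0,0],"hand":1}]'
python3 h.py
python3 -m handwheel '[{"translation":[0,0,0],"angular":[6,0,0],"hand":1},{"translation":[0,0,0],"angular":[6,0,0],"hand":1},{"translation":[0,0,0],"angular":[6,0,0],"hand":1},{"translation":[0,0,0],"angular":[6,0,0],"hand":1},{"translation":[0,0,0],"angular":[6,0,0],"hand":1},{"translation":[0,0,0],"angular":[0,0,0],"hand":1}]'
python3 h.py
```

```text
clock: 4.42
position: [0.6533, -0.1883, 0.1907]
ee_rot: [-0.261, 0.962, 0.071, -0.02]
contact_force: [1.1, 0.2, -1.0]
width: 0.0
gripper_force: 0.0
t 4.42 jig TCP mm [   1.4 -200.9  190.7] F(jig) [ 1.1  0.  -1. ] w 0.0 q [-0.59  0.63  1.14  0.39  1.74  0.83] 
tool x,y,z in jig [[1.0, 0.001, -0.0], [0.0, -0.863, -0.505], [-0.001, 0.505, -0.863]]
clock: 4.92
position: [0.6523, -0.1902, 0.1837]
ee_rot: [-0.503, 0.862, 0.06, -0.041]
contact_force: [-1.5, -0.0, -2.7]
width: -0.0001
gripper_force: 0.0
t 4.92 jig TCP mm [ 1.000e-01 -2.027e+02  1.837e+02] F(jig) [-1.5  0.2 -2.7] w -0.0 q [-0.7   0.86  1.02  0.71  2.07  0.8 ] 
tool x,y,z in jig [[1.0, -0.003, -0.01], [-0.01, -0.492, -0.871], [-0.002, 0.871, -0.492]]
```

```bash
python3 -m handwheel '[{"translation":[0,0.02,0.02],"angular":[0,0,0],"hand":1},{"translation":[0,0.02,0.02],"angular":[0,0,0],"hand":1},{"translation":[0,0.02,0.02],"angular":[0,0,0],"hand":1},{"translation":[0,0.02,0.02],"angular":[0,0,0],"hand":1},{"translation":[0,0.02,0.02],"angular":[0,0,0],"hand":1},{"translation":[0,0,0],"angular":[0,0,0],"hand":1},{"translation":[0,0,0],"angular":[0,0,0],"hand":1}]'
python3 h.py; python3 - <<'E'
from h import *
b=manip.get_image("side")[150:290,240:440,::-1]
cv2.imwrite("pics/c4.png",cv2.resize(b,(600,420)))
E
```

```text
clock: 5.5
position: [0.6479, -0.151, 0.0538]
ee_rot: [-0.499, 0.863, 0.064, -0.038]
contact_force: [-0.9, -0.7, 0.7]
width: -0.0001
gripper_force: 0.0
t 5.5 jig TCP mm [   1.5 -163.2   53.8] F(jig) [-1.  -0.6  0.7] w -0.0 q [-0.67  0.94  1.19  0.66  1.85  0.65] 
tool x,y,z in jig [[1.0, 0.002, -0.002], [-0.001, -0.499, -0.867], [-0.003, 0.867, -0.499]]
```

View pics/c4.png

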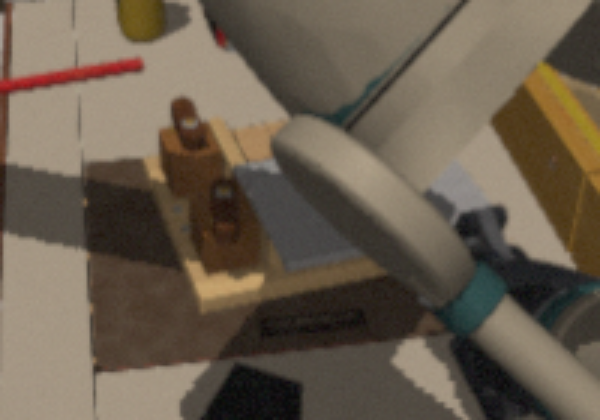

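The side view shows the tilted gripper to the right of the template's free edge (~(490,230)), with the jig undisturbed. Going lower and under the overhang.

```bash
python3 -m handwheel '[{"translation":[0,0.0084,0.006],"angular":[0,0,0],"hand":1},{"translation":[0,0.0084,0.006],"angular":[0,0,0],"hand":1},{"translation":[0,0.0084,0.006],"angular":[0,0,0],"hand":1},{"translation":[0,0,0],"angular":[0,0,0],"hand":1},{"translation":[0,0,0],"angular":[0,0,0],"hand":1}]'
python3 h.py
python3 -m handwheel '[{"translation":[0,-0.006,0.0104],"angular":[0,0,0],"hand":1},{"translation":[0,-0.006,0.0104],"angular":[0,0,0],"hand":1},{"translation":[0,-0.006,0.0104],"angular":[0,0,0],"hand":1},{"translation":[0,-0.006,0.0104],"angular":[0,0,0],"hand":1},{"translation":[0,0,0],"angular":[0,0,0],"hand":1},{"translation":[0,0,0],"angular":[0,0,0],"hand":1}]'
python3 h.py
```

```text
clock: 5.97
position: [0.6477, -0.1495, 0.0221]
ee_rot: [-0.499, 0.863, 0.063, -0.037]
contact_force: [0.5, 0.8, 0.3]
width: 0.0004
gripper_force: 0.0
t 5.97 jig TCP mm [   1.6 -161.7   22.1] F(jig) [0.6 0.7 0.3] w 0.0 q [-0.67  0.97  1.21  0.66  1.81  0.62] 
tool x,y,z in jig [[1.0, -0.0, -0.001], [-0.001, -0.499, -0.867], [-0.0, 0.867, -0.499]]
clock: 6.47
position: [0.6409, -0.1009, 0.0231]
ee_rot: [-0.499, 0.864, 0.064, -0.037]
contact_force: [0.1, -0.5, -1.3]
width: -0.0003
gripper_force: 0.0
t 6.47 jig TCP mm [   1.9 -112.6   23.1] F(jig) [ 0.  -0.5 -1.3] w -0.0 q [-0.63  0.93  1.31  0.68  1.74  0.61] 
tool x,y,z in jig [[1.0, 0.001, -0.0], [0.0, -0.5, -0.866], [-0.001, 0.866, -0.5]]
```

```bash
python3 - <<'E'
import numpy as np
ph=np.radians(60);d=np.array([np.sin(ph),-np.cos(ph)]);n=np.array([np.cos(ph),np.sin(ph)])
p=np.array([-112.6,23.1])
for A in range(6,126,6):
    a=np.radians(A);u=np.array([-np.cos(a),np.sin(a)]);m=np.array([-np.sin(a),-np.cos(a)])
    if A<=30:
        c=[0,50]+116*u; T=d*(d@c+16)+n*(n@c-18.5)
    else: T=[0,50]+100*u+2*m-14.5*n
    D=T-p;p=T
    print(A,T.round(1),"ty,tz mm",(-n@D).round(1),(d@D).round(1))
E
```

```text
6 [-110.8   38.1] ty,tz mm -13.9 -5.9
12 [-108.9   50.1] ty,tz mm -11.3 -4.4
18 [-105.7   61.8] ty,tz mm -11.7 -3.1
24 [-101.4   73.2] ty,tz mm -12.0 -1.9
30 [-95.9  84. ] ty,tz mm -12.1 -0.6
36 [-89.3  94.6] ty,tz mm -12.5 0.3
42 [-82.9 102.9] ty,tz mm -10.4 1.4
48 [-75.6 110.4] ty,tz mm -10.2 2.5
54 [-67.6 117.2] ty,tz mm -9.8 3.6
60 [-59. 123.] ty,tz mm -9.4 4.6
66 [-49.8 128. ] ty,tz mm -8.9 5.5
72 [-40.1 131.9] ty,tz mm -8.3 6.4
78 [-30.  134.8] ty,tz mm -7.5 7.3
84 [-19.7 136.7] ty,tz mm -6.7 8.0
90 [ -9.3 137.4] ty,tz mm -5.9 8.7
96 [  1.2 137.1] ty,tz mm -4.9 9.2
102 [ 11.6 135.7] ty,tz mm -3.9 9.7
108 [ 21.7 133.2] ty,tz mm -2.9 10.1
114 [ 31.6 129.6] ty,tz mm -1.8 10.3
120 [ 41. 125.] ty,tz mm -0.8 10.4
```

```bash
python3 -m handwheel '[{"translation":[0,-0.0035,-0.0015],"angular":[0,0,0],"hand":1},{"translation":[0,-0.0035,-0.0015],"angular":[0,0,0],"hand":1},{"translation":[0,-0.0035,-0.0015],"angular":[0,0,0],"hand":1},{"translation":[0,-0.0035,-0.0015],"angular":[0,0,0],"hand":1},{"translation":[0,-0.0056,-0.0022],"angular":[0,0,0],"hand":1},{"translation":[0,-0.0056,-0.0022],"angular":[0,0,0],"hand":1}]'
python3 h.py
python3 -m handwheel '[{"translation":[0,-0.0058,-0.0015],"angular":[0,0,0],"hand":1},{"translation":[0,-0.0058,-0.0015],"angular":[0,0,0],"hand":1},{"translation":[0,-0.006,-0.001],"angular":[0,0,0],"hand":1},{"translation":[0,-0.006,-0.001],"angular":[0,0,0],"hand":1},{"translation":[0,-0.006,-0.0003],"angular":[0,0,0],"hand":1},{"translation":[0,-0.006,-0.0003],"angular":[0,0,0],"hand":1}]'
python3 h.py; python3 - <<'E'
from h import *
b=manip.get_image("side")[130:290,240:440,::-1]
cv2.imwrite("pics/c5.png",cv2.resize(b,(600,480)))
E
```

```text
clock: 6.97
position: [0.641, -0.1005, 0.0493]
ee_rot: [-0.497, 0.865, 0.063, -0.036]
contact_force: [0.2, -6.8, -2.5]
width: -0.0
gripper_force: 3.0
t 6.97 jig TCP mm [   2.1 -112.2   49.3] F(jig) [-0.8 -6.8 -2.5] w -0.0 q [-0.63  0.9   1.3   0.68  1.76  0.63] 
tool x,y,z in jig [[1.0, -0.002, 0.0], [-0.0, -0.503, -0.864], [0.002, 0.864, -0.503]]
clock: 7.47
position: [0.6395, -0.0881, 0.0842]
ee_rot: [-0.497, 0.865, 0.063, -0.035]
contact_force: [1.1, -7.2, -0.2]
width: -0.0
gripper_force: 2.6
t 7.47 jig TCP mm [  2.4 -99.7  84.2] F(jig) [ 0.  -7.3 -0.2] w -0.0 q [-0.62  0.85  1.31  0.7   1.79  0.66] 
tool x,y,z in jig [[1.0, -0.003, 0.002], [0.001, -0.503, -0.864], [0.003, 0.864, -0.503]]
```

View pics/c5.png

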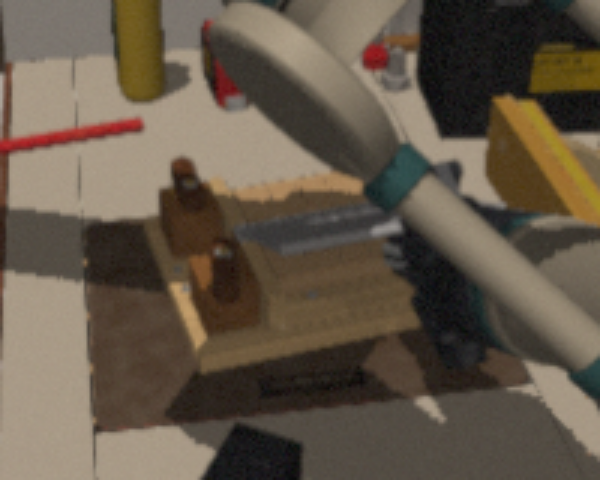

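The picture shows the template raised about 30° with the finger beneath its edge (~(395,225)), and the right blank still in place. Continuing around the arc.

```bash
python3 -m handwheel '[{"translation":[0,-0.0062,0.0002],"angular":[0,0,0],"hand":1},{"translation":[0,-0.0062,0.0002],"angular":[0,0,0],"hand":1},{"translation":[0,-0.0052,0.0007],"angular":[0,0,0],"hand":1},{"translation":[0,-0.0052,0.0007],"angular":[0,0,0],"hand":1},{"translation":[0,-0.0051,0.0013],"angular":[0,0,0],"hand":1},{"translation":[0,-0.0051,0.0013],"angular":[0,0,0],"hand":1},{"translation":[0,-0.0049,0.0018],"angular":[0,0,0],"hand":1},{"translation":[0,-0.0049,0.0018],"angular":[0,0,0],"hand":1}]'
python3 h.py
python3 -m handwheel '[{"translation":[0,-0.0047,0.0023],"angular":[0,0,0],"hand":1},{"translation":[0,-0.0047,0.0023],"angular":[0,0,0],"hand":1},{"translation":[0,-0.0045,0.0028],"angular":[0,0,0],"hand":1},{"translation":[0,-0.0045,0.0028],"angular":[0,0,0],"hand":1},{"translation":[0,-0.0042,0.0032],"angular":[0,0,0],"hand":1},{"translation":[0,-0.0042,0.0032],"angular":[0,0,0],"hand":1},{"translation":[0,-0.0038,0.0036],"angular":[0,0,0],"hand":1},{"translation":[0,-0.0038,0.0036],"angular":[0,0,0],"hand":1}]'
python3 h.py
```

```text
clock: 8.18
position: [0.6342, -0.0571, 0.1167]
ee_rot: [-0.499, 0.864, 0.064, -0.037]
contact_force: [-0.1, -3.0, -1.0]
width: -0.0002
gripper_force: 1.0
t 8.18 jig TCP mm [  1.8 -68.3 116.7] F(jig) [-0.5 -2.9 -1. ] w -0.0 q [-0.59  0.8   1.35  0.72  1.79  0.69] 
tool x,y,z in jig [[1.0, -0.0, -0.0], [-0.0, -0.5, -0.866], [-0.0, 0.866, -0.5]]
clock: 8.85
position: [0.6288, -0.0198, 0.1348]
ee_rot: [-0.499, 0.864, 0.064, -0.037]
contact_force: [1.1, -2.7, 0.6]
width: -0.0001
gripper_force: 1.3
t 8.85 jig TCP mm [  2.  -30.6 134.8] F(jig) [ 0.7 -2.8  0.6] w -0.0 q [-0.55  0.75  1.4   0.74  1.76  0.71] 
tool x,y,z in jig [[1.0, -0.0, 0.0], [0.0, -0.5, -0.866], [0.0, 0.866, -0.5]]
```

Tracking exactly. On to α=120.

```bash
python3 -m handwheel '[{"translation":[0,-0.0034,0.004],"angular":[0,0,0],"hand":1},{"translation":[0,-0.0034,0.004],"angular":[0,0,0],"hand":1},{"translation":[0,-0.003,0.0043],"angular":[0,0,0],"hand":1},{"translation":[0,-0.003,0.0043],"angular":[0,0,0],"hand":1},{"translation":[0,-0.0025,0.0046],"angular":[0,0,0],"hand":1},{"translation":[0,-0.0025,0.0046],"angular":[0,0,0],"hand":1},{"translation":[0,-0.002,0.0048],"angular":[0,0,0],"hand":1},{"translation":[0,-0.002,0.0048],"angular":[0,0,0],"hand":1}]'
python3 h.py
python3 -m handwheel '[{"translation":[0,-0.0015,0.005],"angular":[0,0,0],"hand":1},{"translation":[0,-0.0015,0.005],"angular":[0,0,0],"hand":1},{"translation":[0,-0.0009,0.0051],"angular":[0,0,0],"hand":1},{"translation":[0,-0.0009,0.0051],"angular":[0,0,0],"hand":1},{"translation":[0,-0.0004,0.0052],"angular":[0,0,0],"hand":1},{"translation":[0,-0.0004,0.0052],"angular":[0,0,0],"hand":1}]'
python3 h.py; python3 - <<'E'
from h import *
b=manip.get_image("side")[100:270,230:430,::-1]
cv2.imwrite("pics/c6.png",cv2.resize(b,(600,510)))
E
```

```text
clock: 9.52
position: [0.6227, 0.0216, 0.1356]
ee_rot: [-0.499, 0.864, 0.064, -0.037]
contact_force: [-0.1, -2.6, 1.6]
width: 0.0003
gripper_force: 1.1
t 9.52 jig TCP mm [  1.9  11.2 135.6] F(jig) [-0.5 -2.6  1.6] w 0.0 q [-0.51  0.72  1.46  0.77  1.71  0.72] 
tool x,y,z in jig [[1.0, -0.0, -0.0], [-0.0, -0.5, -0.866], [0.0, 0.866, -0.5]]
clock: 10.02
position: [0.6183, 0.0504, 0.1249]
ee_rot: [-0.499, 0.864, 0.064, -0.037]
contact_force: [0.1, -0.9, 2.5]
width: 0.0002
gripper_force: 0.9
t 10.02 jig TCP mm [  1.9  40.4 124.9] F(jig) [-0.  -0.9  2.5] w 0.0 q [-0.47  0.72  1.51  0.79  1.67  0.71] 
tool x,y,z in jig [[1.0, -0.0, -0.0], [-0.0, -0.5, -0.866], [0.0, 0.866, -0.5]]
```

View pics/c6.png

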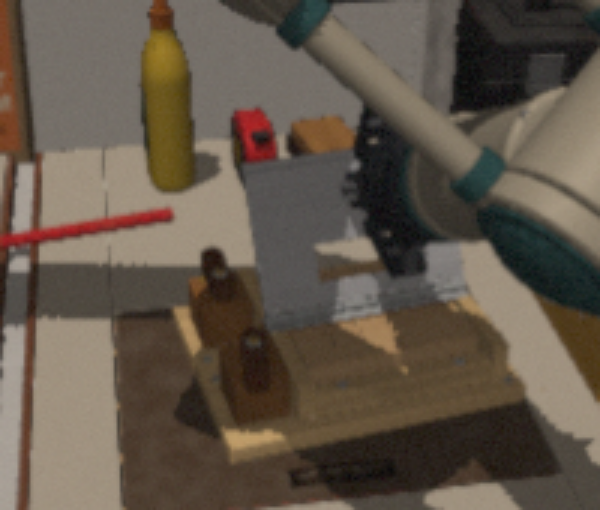

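The template is past upright (free edge at ~(300,160), hinge at ~(360,315)), with the finger against its face. Now I'll rotate it rigidly about the hinge.

```bash
python3 -m handwheel '[{"translation":[0,0.0003,0.0075],"angular":[-5,0,0],"hand":1},{"translation":[0,0.0003,0.0075],"angular":[-5,0,0],"hand":1},{"translation":[0,0.0003,0.0075],"angular":[-5,0,0],"hand":1},{"translation":[0,0.0003,0.0075],"angular":[-5,0,0],"hand":1},{"translation":[0,0.0003,0.0075],"angular":[-5,0,0],"hand":1}]'
python3 h.py
python3 -m handwheel '[{"translation":[0,0.0003,0.0075],"angular":[-5,0,0],"hand":1},{"translation":[0,0.0003,0.0075],"angular":[-5,0,0],"hand":1},{"translation":[0,0.0003,0.0075],"angular":[-5,0,0],"hand":1},{"translation":[0,0.0003,0.0075],"angular":[-5,0,0],"hand":1},{"translation":[0,0,0],"angular":[0,0,0],"hand":1}]'
python3 h.py
```

```text
clock: 10.48
position: [0.6148, 0.0762, 0.0996]
ee_rot: [-0.297, 0.952, 0.07, -0.021]
contact_force: [-0.1, -1.7, 0.9]
width: -0.0001
gripper_force: 0.7
t 10.48 jig TCP mm [ 2.2 66.4 99.6] F(jig) [-0.3 -1.6  0.9] w -0.0 q [-0.3   0.55  1.58  0.55  1.34  0.9 ] 
tool x,y,z in jig [[1.0, -0.001, 0.001], [-0.0, -0.823, -0.569], [0.001, 0.569, -0.823]]
clock: 10.9
position: [0.6112, 0.0931, 0.0733]
ee_rot: [-0.129, 0.989, 0.076, -0.01]
contact_force: [-0.1, 1.4, 0.2]
width: 0.0002
gripper_force: 0.0
t 10.9 jig TCP mm [ 1.1 83.7 73.3] F(jig) [0.1 1.4 0.2] w 0.0 q [-0.11  0.48  1.63  0.28  1.11  1.17] 
tool x,y,z in jig [[1.0, 0.005, 0.0], [0.005, -0.966, -0.258], [-0.001, 0.258, -0.966]]
```

```bash
python3 -m handwheel '[{"translation":[0,0.0003,0.0065],"angular":[-5,0,0],"hand":1},{"translation":[0,0.0003,0.0065],"angular":[-5,0,0],"hand":1},{"translation":[0,0.0003,0.0065],"angular":[-5,0,0],"hand":1},{"translation":[0,0,0],"angular":[0,0,0],"hand":1},{"translation":[0,0,0],"angular":[0,0,0],"hand":1}]'
python3 h.py
python3 -m handwheel '[{"translation":[0,0,0.001],"angular":[0,0,0],"hand":1},{"translation":[0,0,0],"angular":[0,0,0],"hand":1},{"translation":[0,0,0],"angular":[0,0,0],"hand":1}]'
python3 h.py
```

```text
clock: 11.32
position: [0.6114, 0.0928, 0.0529]
ee_rot: [-0.001, 0.997, 0.075, -0.001]
contact_force: [1.0, -0.0, -0.4]
width: -0.0003
gripper_force: 0.0
t 11.32 jig TCP mm [ 1.3 83.3 52.9] F(jig) [ 1.  -0.2 -0.4] w -0.0 q [0.04 0.48 1.65 0.   1.01 1.46] 
tool x,y,z in jig [[1.0, 0.002, -0.002], [0.002, -1.0, -0.002], [-0.002, 0.002, -1.0]]
clock: 11.57
position: [0.6125, 0.0907, 0.0525]
ee_rot: [-0.0, 0.997, 0.073, -0.0]
contact_force: [0.4, -0.5, -0.5]
width: 0.0001
gripper_force: 0.0
t 11.57 jig TCP mm [ 2.  81.1 52.5] F(jig) [ 0.3 -0.6 -0.5] w 0.0 q [0.03 0.48 1.65 0.   1.   1.46] 
tool x,y,z in jig [[1.0, -0.002, -0.0], [-0.002, -1.0, -0.001], [-0.0, 0.001, -1.0]]
```

```bash
for i in 1; do python3 -m handwheel '[{"translation":[0,-0.012,0.001],"angular":[0,0,0],"hand":1},{"translation":[0,0,0],"angular":[0,0,0],"hand":1},{"translation":[0,0,0],"angular":[0,0,0],"hand":1}]' >/dev/null
python3 h.py|head -1
python3 -m handwheel '[{"translation":[0,0,0.001],"angular":[0,0,0],"hand":1},{"translation":[0,0,0],"angular":[0,0,0],"hand":1},{"translation":[0,0,0],"angular":[0,0,0],"hand":1}]' >/dev/null
python3 h.py|head -1; done
```

```text
t 11.82 jig TCP mm [ 2.5 94.9 52. ] F(jig) [ 0.3 -0.6  2.2] w 0.0 q [0.06 0.48 1.66 0.   1.   1.48] 
t 12.07 jig TCP mm [ 2.5 94.9 52. ] F(jig) [-1.8  0.4  6.6] w -0.0 q [0.06 0.48 1.66 0.   1.   1.48]
```

The plate is on its stop at z = 52 mm. Now I'll lift off and go round to the left button.

```bash
python3 -m handwheel '[{"translation":[0,0,-0.03],"angular":[0,0,0],"hand":1},{"translation":[0,0,-0.04],"angular":[0,0,0],"hand":1},{"translation":[-0.034,0.004,0],"angular":[0,0,0],"hand":1},{"translation":[-0.034,0.004,0],"angular":[0,0,0],"hand":1},{"translation":[-0.034,0.004,0],"angular":[0,0,0],"hand":1},{"translation":[-0.036,0.004,0],"angular":[0,0,0],"hand":1},{"translation":[0,0,0],"angular":[0,0,0],"hand":1}]' >/dev/null
python3 h.py|head -1; python3 - <<'E'
from h import *
a=manip.get_image("side")[100:270,230:430,::-1]
cv2.imwrite("pics/c7.png",cv2.resize(a,(600,510)))
E
```

```text
t 12.65 jig TCP mm [-146.1   79.5  119.3] F(jig) [-1.   0.6 -0.5] w -0.0 q [-0.    0.22  1.88 -0.    1.05  1.42]
```

View pics/c7.png

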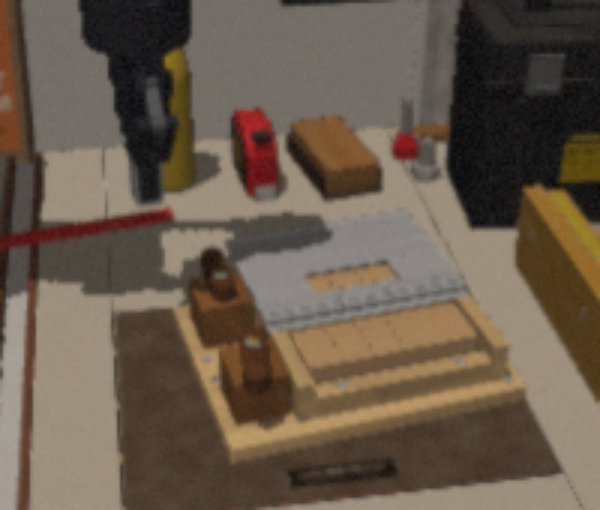

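The template lies flat on the left, with the left button still open at (212,265). The fingertip hangs in front of it. Descending.

```bash
python3 -m handwheel '[{"translation":[0,0,0.02],"angular":[0,0,0],"hand":1},{"translation":[0,0,0.02],"angular":[0,0,0],"hand":1},{"translation":[0,0,0.019],"angular":[0,0,0],"hand":1},{"translation":[0,0,0],"angular":[0,0,0],"hand":1},{"translation":[0,0,0],"angular":[0,0,0],"hand":1}]' >/dev/null
python3 h.py|head -1
```

```text
t 13.12 jig TCP mm [-135.8   78.8   61.1] F(jig) [ 0.9 -0.1  0.4] w -0.0 q [-0.    0.3   1.95  0.    0.89  1.42]
```

```bash
python3 -m handwheel '[{"translation":[0.007,0,0],"angular":[0,0,0],"hand":1},{"translation":[0.007,-0.001,0],"angular":[0,0,0],"hand":1},{"translation":[0.0056,-0.002,0],"angular":[0,0,0],"hand":1},{"translation":[0.0056,-0.002,0],"angular":[0,0,0],"hand":1},{"translation":[0.0056,-0.002,0],"angular":[0,0,0],"hand":1},{"translation":[0.0056,-0.002,0],"angular":[0,0,0],"hand":1}]' >/dev/null
python3 h.py|head -1
python3 -m handwheel '[{"translation":[0.005,0.0025,0],"angular":[0,0,0],"hand":1},{"translation":[0.005,0.0025,0],"angular":[0,0,0],"hand":1},{"translation":[0.005,0.0025,0],"angular":[0,0,0],"hand":1},{"translation":[0.002,0.0035,0],"angular":[0,0,0],"hand":1},{"translation":[0.002,0.0035,0],"angular":[0,0,0],"hand":1},{"translation":[0.002,0.0035,0],"angular":[0,0,0],"hand":1},{"translation":[0,0.0025,0],"angular":[0,0,0],"hand":1},{"translation":[0,0,0],"angular":[0,0,0],"hand":1}]' >/dev/null
python3 h.py|head -1
```

```text
t 13.62 jig TCP mm [-98.9  88.   61.9] F(jig) [-0.9 -0.   0.3] w -0.0 q [0.03 0.35 1.87 0.   0.92 1.45] 
t 14.28 jig TCP mm [-77.9  66.2  61.8] F(jig) [0.5 0.7 0.5] w -0.0 q [-0.01  0.37  1.83 -0.    0.94  1.42]
```

```bash
python3 -m handwheel '[{"translation":[0,0.002,0],"angular":[0,0,0],"hand":1},{"translation":[0,0.001,0],"angular":[0,0,0],"hand":1},{"translation":[0,0,0],"angular":[0,0,0],"hand":1}]' >/dev/null
python3 h.py|head -1
python3 -m handwheel '[{"translation":[0,0.002,0],"angular":[0,0,0],"hand":1},{"translation":[0,0,0],"angular":[0,0,0],"hand":1},{"translation":[0,0,0],"angular":[0,0,0],"hand":1}]' >/dev/null
python3 h.py|head -1
```

```text
t 14.53 jig TCP mm [-79.   63.7  61.6] F(jig) [ 0.2  1.1 -0.7] w 0.0 q [-0.01  0.37  1.83 -0.    0.94  1.41] 
t 14.78 jig TCP mm [-79.1  61.8  61.6] F(jig) [0.5 0.5 0.5] w -0.0 q [-0.02  0.37  1.83 -0.    0.94  1.41]
```

```bash
python3 -m handwheel '[{"translation":[0,0.002,0],"angular":[0,0,0],"hand":1},{"translation":[0,0,0],"angular":[0,0,0],"hand":1},{"translation":[0,0,0],"angular":[0,0,0],"hand":1}]' >/dev/null
python3 h.py|head -1
python3 - <<'E'
from h import *
a=manip.get_image("side")[150:250,260:400,::-1]
cv2.imwrite("pics/c8.png",cv2.resize(a,(700,500)))
E
```

```text
t 15.03 jig TCP mm [-78.8  60.3  61.6] F(jig) [0.7 2.8 0.3] w -0.0 q [-0.02  0.37  1.83  0.    0.94  1.4 ]
```

View pics/c8.png

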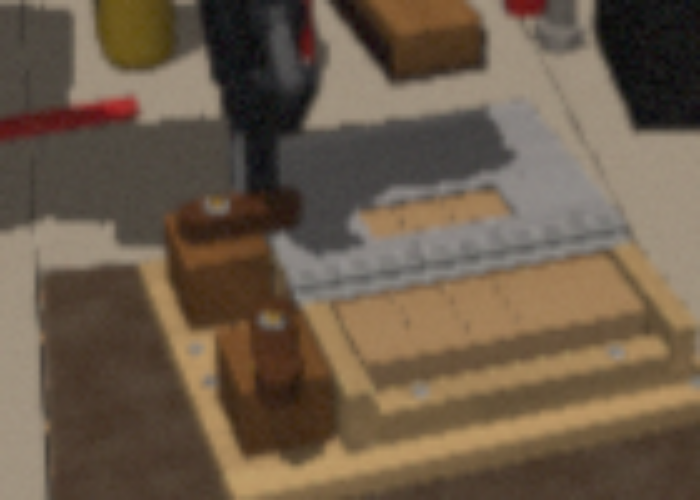

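The left button lies across the template's front edge, parallel to the spine, from the screw at (215,205) to the tip at (300,205). The push force is rising against its stop. I'll retreat and check with a colour mask.

```bash
python3 -m handwheel '[{"translation":[0,0.001,0],"angular":[0,0,0],"hand":1},{"translation":[0,0,0],"angular":[0,0,0],"hand":1},{"translation":[0,-0.01,0],"angular":[0,0,0],"hand":1},{"translation":[0,-0.01,0],"angular":[0,0,0],"hand":1},{"translation":[0,0,-0.03],"angular":[0,0,0],"hand":1},{"translation":[0,0,-0.04],"angular":[0,0,0],"hand":1},{"translation":[0,0,-0.04],"angular":[0,0,0],"hand":1},{"translation":[-0.04,0,-0.01],"angular":[0,0,0],"hand":1},{"translation":[-0.04,0,0],"angular":[0,0,0],"hand":1},{"translation":[-0.04,0,0],"angular":[0,0,0],"hand":1}]' >/dev/null
python3 -m handwheel '[{"translation":[-0.04,0,0],"angular":[0,0,0],"hand":1},{"translation":[-0.04,0,0],"angular":[0,0,0],"hand":1},{"translation":[0,0,0],"angular":[0,0,0],"hand":1},{"translation":[0,0,0],"angular":[0,0,0],"hand":1}]' >/dev/null
python3 h.py|head -1
python3 - <<'E'
from h import *
im=manip.get_image("side").astype(int)
W=lambda x,y,z:J.apply([x,y,z])+O
# button-top brown pixels: cast onto z=.068, keep those near left pivot, beyond the block's edge (x>-82)
pts=[]
for v in range(170,240):
  for u in range(270,350):
    r,g,b=im[v,u]
    if r<130 and r>1.5*b and r>40:
        p=J.inv().apply(onz("side",(u,v),.066)-O)
        if -.09<p[0]<-.05 and .0<p[1]<.1: pts.append(p[:2])
pts=np.array(pts);print(len(pts))
if len(pts):
    c=pts.mean(0);print(c,pts.min(0),pts.max(0),"angle",np.arctan2(c[1]-.045,c[0]+.102))
print([ (t,proj("side",W(-.102+.031*np.cos(t),.045+.031*np.sin(t),.066)).round(1)) for t in(0,.2,.4)])
E
```

```text
t 16.25 jig TCP mm [-281.    79.5  181.7] F(jig) [ 1.2 -0.7  0.2] w -0.0 q [-0.06 -0.06  2.03 -0.    1.17  1.36] 
89
[-0.07923486  0.03460554] [-0.08984853  0.0009577 ] [-0.06356034  0.05147834] angle -0.42832524960011953
[(0, array([315.6, 189. ])), (0.2, array([314.6, 187.6])), (0.4, array([313.1, 186.4]))]
```

The far edge of the button tip measures y ≤ 51 mm, against 54 mm expected when square; at 0.2 rad it would be about 60 mm. So the button is square, and the arm is clear of everything.

```bash
python3 -c "
from rig import manip
print(manip.sign_off())"
```

```text
the job is handed in; nothing more can be done
None
```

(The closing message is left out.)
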